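# Pull a recalled cassette carrier from the tilting bin

## Task

Press the bin's spring pedal right down to its stop so that the bin tips forward, lift out the carrier with the orange grip and set it down flat inside the steel tray, keeping it upright and not dropping it. Then push the bin back fully upright, with the other three carriers still in their places. Leave the jar, the forceps rest and the slide mailer alone.

Things in the scene. Friction and masses are not known exactly. Their poses are not given: they have to be found in the camera images.
- unit: Tilting bin unit, fixed grey steel frame, front (-x) towards the robot. Origin on the work surface under the two side rivets; x to its rear, z up. Base plate 8 mm high, x = -55 to 95, y = -118 to 118 mm. Side plates at y = -113, 113: behind x = -20 up to z = 108, behind x = 20 up to 228 mm. The rivet axis runs along y at x = 0, z = 65 mm.
- bin (a joint): Tilt of the steel bin about the rivets, rad: 0 = upright (shut), 0.56 (32 degrees) = fully tipped forward, mouth up and towards the robot. Over-centre: let go below about 0.2 it settles back upright; beyond about 0.33 it sinks forward by itself in about a second and stays there. The pedal on its stop lifts it to 0.40.
- bin_axis (a point): Middle of the rivet axis; its x, y, z axes turn with the bin (as the unit's when upright). In mm here: bin floor top at z = 20; inside x = -48 to 68, y = -104 to 104; side walls to z = 74, back wall to 104; dividers 3 thick, 34 high at y = -52, 0, 52 make four bays (pitch 52), carriers centred at x = 10, 3 free at each end and 2 at each side.
- bin_front (a point): Middle of the top outer edge of the bin's front wall (bin_axis frame x = -51, z = 86 mm; wall 3 mm thick, 214 mm wide, from z = 20 to 86). Axes as bin_axis. Tipped forward it stands at unit x = -89, z = 111 mm. Push the wall to the rear near its top to shut the bin: under 8 N.
- cover_edge (a point): Middle of the front edge of the fixed clear dust cover over the upright bin: it spans unit x = 4 to 92, z = 228 to 232 mm, the whole width. It hangs over the carriers, which can be lifted out only while the bin is tipped forward, along the bin's z.
- pedal (a joint): Angle of the spring pedal, rad: 0 = up (it springs back by itself), 0.32 = down on its stop. See-saw on a pin along y at unit x = -10, z = 30 mm: the pad in front goes down, a roller behind lifts the bin's floor. Takes 3 to 9 N on the pad until it meets the stop.
- pedal_pad (a point): Centre of the top of the pedal's black ribbed pad, 54 (x) x 68 (y) mm. Up: level, at unit x = -100, z = 55 mm. It sinks 32 mm to the stop, then slopes 0.32 rad down to the front. The tipping bin comes over it (front edge to x = -89, z = 111; grip plates to x = -75, z = 160 mm), so the hand must lean back towards the robot.
- recall: The recalled cassette carrier: cream tray 110 (its x) x 44 x 20 mm, turquoise cassettes up to 34 mm, and on two uprights at x = -30, 30 a flat orange grip plate 70 (x) x 12 (y) mm, 62 to 92 mm above the underside. Loose, about 0.25 kg. Origin: centre of the underside; z up out of it. Stands in one of four bays, length front to back.
- row_a: Another cassette carrier: cream tray 110 (its x) x 44 x 20 mm, turquoise cassettes up to 34 mm, and on two uprights at x = -30, 30 a flat white grip plate 70 (x) x 12 (y) mm, 62 to 92 mm above the underside. Loose, about 0.25 kg. Origin: centre of the underside; z up out of it. Stands in one of four bays, length front to back.
- row_b: Another carrier, the same as row_a: white grip plate.
- row_c: Another carrier, the same as row_a: white grip plate.
- tray: Shallow steel tray, fixed, 148 x 74 mm outside (length along its x), 142 x 68 mm inside, floor top at z = 3 mm, rim at 16 mm. Origin: centre of its underside, on the work surface. Left or right of the unit.
- jar: Squat amber glass specimen jar, 72 mm across, 70 mm tall, loose. Origin: centre of its underside.
- forceps_rest: Chrome forceps rest with forceps lying on it, 133 mm long (x) x 30 mm x 25 mm tall, loose. Origin: centre of its underside.
- mailer: Flat white ceramic slide mailer, 100 x 66 x 22 mm, loose. Origin: centre of its underside.
Things that resemble listed ones, but are neither listed nor needed, are in the scene too. What is shaped like the tray but pink or purple is not meant.

How it is judged:
By the outcome, as a careful person would: the job done as asked, in the order asked, and still so for the second after the job is handed in, with the robot touching nothing.
It also fails if it takes over 54 s, if anything falls off the work surface, if the arm or the gripper's body presses on something with over 40 N, if the wrist force passes 120 N, or if a joint passes its speed limit or range.

## Robot

A 6-joint arm with a two-finger parallel gripper is mounted at the origin on the work surface. World frame = base frame: x ahead of the robot, y to its left, z up, the work surface at z = 0. Lengths are in m, angles in rad, forces in N, time in s.
With the tool pointing down it reaches from about 0.375 to 0.975 m from the base axis. Payload 3.8 kg.
Tool frame: the origin (TCP) lies midway between the tips of the shut fingers; the grasp point (between the pads) lies 19 mm behind it; z points along the fingers, y is the line along which they close (so a half turn about z gives the same grasp; the last joint's range is limited). The gripper opens to 85 mm and grips with 20 to 120 N. Pads are 22 mm wide; open, the fingers measure 114 mm over their backs; the gripper's body (76 mm by 85 mm) begins 54 mm behind the grasp point. The pads swing forward as they close: fully open they stand 13 mm farther back than shut.
Start: joints at [-1.167, 0.264, 1.604, -0, 1.274, -0.037], TCP at [0.288, -0.61, 0.231] pointing down, gripper open.
Joint ranges: [-2.63, 2.63], [-0.94, 2.18], [0.31, 2.57], [-1.31, 4.45], [0, 2.66], [-2.55, 2.55]. Speed limits (rad/s): [2.57, 2.57, 3.14, 3.14, 3.14, 3.14].

## Interface

Orientations are given as a unit quaternion [w, x, y, z].
In Python, from plant import bot, eyes, workorder gives the robot as it stands.
- The arm moves only by the tool carry_out, never from a script. Its argument "steps" is a list of rows, each a list of 3 entries, a list of its own where there are three numbers: the opening, from 0 (shut) to 1 (fully open), then the shift along the tool's x, y, z in cm, then the turn, a rotation vector about the tool's x, y, z in degrees. A call has exactly 8 rows; each row is the pose to reach, as a shift and turn from the pose commanded when the call began, along the tool's axes at that moment; what a row does not reach only later rows make up. A row lasts 1/10 s, in which the tool goes at most 50 mm and 8.59 degrees, less where a joint would pass 70% of its speed; a pose out of reach is approached as far as the arm can. A call with a gripper value outside its range is refused whole. The fingers move at their own pace and stop on an object; "force" is the grip in N (left out, the last holds). Time passes only in rows, so rows that repeat a pose let the fingers close, or fill a call up. It gives the time, the measured TCP pose, the force, the opening and the grip force at its end, in the units of the state.
- bot.state(): the state, without advancing time (a new reading comes with each control period).
- eyes.read_camera(name): name is "scene" or "top" or "wrist"; returns a dict with "pixels" (480x640x3 uint8, red, green, blue), "intrinsics" (3x3 intrinsics, pixels), "T" (4x4, takes a point from camera to world coordinates); the wrist camera has in their place "hand_eye" (4x4, takes a point from camera to tool coordinates, whose origin is the TCP and whose axes are the flange's). Camera axes: x right, y down, z forward; pixel columns grow to the right and rows downward; lengths in m; the calibration is good to about 2 mm. A picture is of the moment at which its call begins: read the wrist's pose just before it. There is no depth.
- workorder.job_done(): hands the job in; it is judged then, once.
The state is a dict: "time": time; "qpos": joint angles; "qvel": joint speeds; "tau": joint torques, N m; "ee_pos": TCP position; "ee_rot": TCP orientation; "force": force on the tool from outside, world axes, zero at the start; "wrist_torque": the same for the moment, N m; "opening": opening from 0.0 (shut) to 1.0 (fully open); "gripper_force": force on a finger pad.
Only numpy, scipy, OpenCV 4.12 (cv2) and the standard library are available. Lean on these libraries where they do the work, as an engineer would, in place of code of your own. Each camera call takes 0.05 s, during which the arm holds its last target. There are 200 camera calls.

## Working session

There is one attempt and no reset: what is moved stays moved. The work goes in short steps, Python scripts to look and compute and a tool call to move; the robot and the scene stay as the last step left them, time stands still between calls to the robot, and variables do not carry over. Pictures are saved under pics/ and viewed, at most 11 in all, crops included, and the job is handed in when it is done.

Besides the shell and the picture viewer there is one more tool, called after "Request:" by a JSON object that holds its "op" and its "data". carry_out: Moves the arm, as the interface text tells. Its arguments: {"type":"object","properties":{"steps":{"type":"array","items":{"type":"array"}},"force":{"type":"number"}},"required":["steps"]}

```bash
ls; mkdir -p pics
python3 - <<'E'
from plant import bot, eyes, workorder
import cv2,pickle
s=bot.state(); print({k:s[k] for k in('time','ee_pos','ee_rot','force','opening')})
d={}
for n in('scene','top'):
    c=eyes.read_camera(n); d[n]=c
    cv2.imwrite(f'pics/{n}0.png',c['pixels'][:,:,::-1])
    print(n,c['intrinsics'],c['T'])
c=eyes.read_camera('wrist');print(c['hand_eye']);d['wrist']=c
pickle.dump(d,open('cams.pkl','wb'))
E
```

```text
pics
{'time': 0.0, 'ee_pos': array([ 0.28769609, -0.60981576,  0.22995312]), 'ee_rot': array([-1.10087742e-03,  9.75811863e-01,  2.18609120e-01, -2.20595757e-04]), 'force': array([0.1040739 , 0.34491419, 0.36666314]), 'opening': 1.0043899980079158}
scene [[543.98608423   0.         327.15344365]
 [  0.         543.98608423 244.45802969]
 [  0.           0.           1.        ]] [[-0.91046723 -0.30562093  0.278649    0.17807189]
 [-0.41328185  0.64668391 -0.64109129  0.78054026]
 [ 0.01573309 -0.69885318 -0.71509209  0.93795129]
 [ 0.          0.          0.          1.        ]]
top [[516.46374055   0.         318.52068298]
 [  0.         516.46374055 241.7387679 ]
 [  0.           0.           1.        ]] [[-0.0246302  -0.99419929  0.10469538  0.36502438]
 [-0.99965375  0.0254637   0.00663183  0.07291883]
 [-0.0092593  -0.10449579 -0.99448222  1.2960803 ]
 [ 0.          0.          0.          1.        ]]
[[-3.77683715e-04 -9.65208493e-01 -2.61481208e-01  6.51279720e-02]
 [ 9.99999387e-01 -9.23930736e-05 -1.10334852e-03  1.54575494e-04]
 [ 1.04080231e-03 -2.61481464e-01  9.65207936e-01 -1.41909083e-01]
 [ 0.00000000e+00  0.00000000e+00  0.00000000e+00  1.00000000e+00]]
```

View pics/scene0.png

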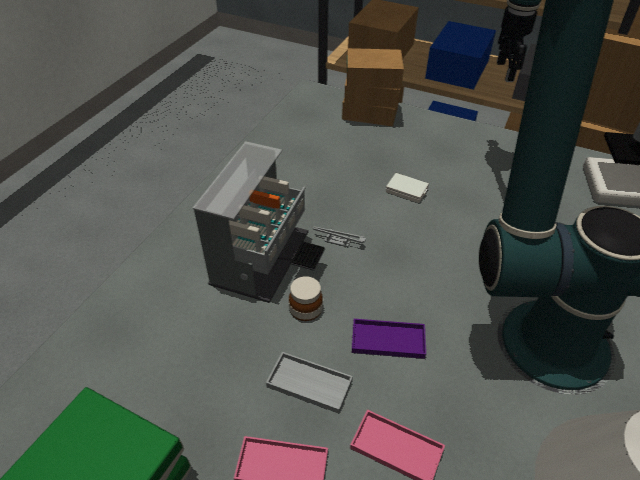

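View pics/top0.png

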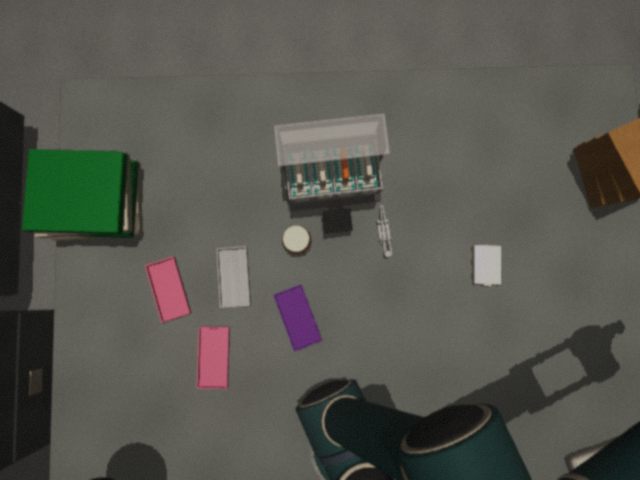

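The scene view shows the unit near (250,220), with the orange grip second from the far end at about (265,198), the jar at (305,297) and the steel tray at (310,380). In the top view the pad is at (337,221), the orange grip at (346,165), the cover front edge runs about (280,165)–(388,157), and the grey tray is at (233,277). The purple and pink trays are decoys.

```bash
cat > h.py <<'E'
import numpy as np,pickle
from scipy.spatial.transform import Rotation as R
d=pickle.load(open('cams.pkl','rb'))
def ray(K,T,uv):
    v=T[:3,:3]@np.linalg.solve(K,[uv[0],uv[1],1.]); return T[:3,3],v/np.linalg.norm(v)
def atz(K,T,uv,z):
    o,v=ray(K,T,uv); return o+v*(z-o[2])/v[2]
def tri(rays):
    A=sum(np.eye(3)-np.outer(v,v) for o,v in rays); b=sum((np.eye(3)-np.outer(v,v))@o for o,v in rays)
    return np.linalg.solve(A,b)
def proj(K,T,p):
    q=T[:3,:3].T@(np.asarray(p)-T[:3,3]); q=K@q; return q[:2]/q[2]
def cam(n,dd=d): return dd[n]['intrinsics'],dd[n]['T']
def RT(s):
    w,x,y,z=s['ee_rot']; T=np.eye(4); T[:3,:3]=R.from_quat([x,y,z,w]).as_matrix(); T[:3,3]=s['ee_pos']; return T
E
python3 - <<'E'
from h import *
import cv2
a=d['top']['pixels'][100:250,220:400,::-1]
b=d['scene']['pixels'][130:310,180:340,::-1]
cv2.imwrite('pics/c1.png',cv2.resize(a,None,fx=4,fy=4,interpolation=cv2.INTER_CUBIC))
cv2.imwrite('pics/c2.png',cv2.resize(b,None,fx=3.33,fy=3.33,interpolation=cv2.INTER_CUBIC))
E
```

```text
(no output)
```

View pics/c1.png

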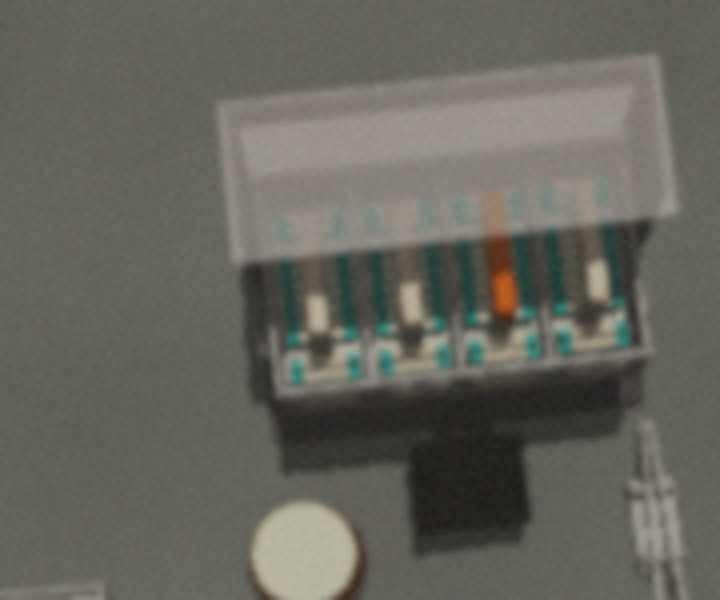

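View pics/c2.png

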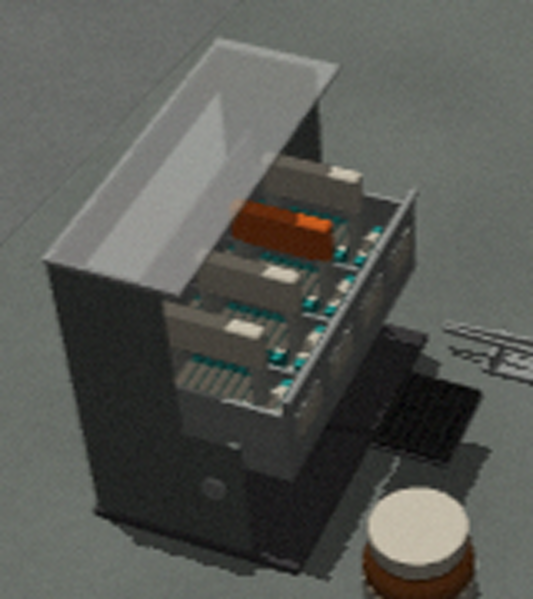

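The crops give me cover corners, bin front-edge corners, the pad and the rivet in both views. The orange carrier is third from the left (unit y<0, y about -26). Next I fit the unit and tray poses.

```bash
cat > fit.py <<'E'
from h import *
import cv2
from scipy.optimize import least_squares
t=lambda c:((c[0]+.5)/4-.5+220,(c[1]+.5)/4-.5+100)
s=lambda c:((c[0]+.5)/3.33-.5+180,(c[1]+.5)/3.33-.5+130)
m=1e-3
C=[(92,116,232),(92,-116,232),(4,-116,232),(4,116,232)]
F=[(-51,107,151),(-51,-107,151)]
P=[(-100,0,55)]
obs=[('top',p,t(c)) for p,c in zip(C+F+P,[(218,103),(659,57),(677,213),(234,262),(281,394),(649,353),(470,482)])]
obs+=[('scene',p,s(c)) for p,c in zip(C+F+P+[(0,115,65)],[(45,262),(218,40),(340,67),(180,300),(288,408),(415,190),(427,417),(214,488)])]
def U(v,p):
    c,n=np.cos(v[2]),np.sin(v[2]); p=np.array(p)*m
    return np.array([v[0]+c*p[0]-n*p[1],v[1]+n*p[0]+c*p[1],p[2]+v[3]])
f=lambda v:np.concatenate([proj(*cam(n),U(v,p))-c for n,p,c in obs])
r=least_squares(f,[.65,0.05,0,0],loss='soft_l1')
if __name__=='__main__':
    print(r.x,r.x[2]*57.3); print(f(r.x).reshape(-1,2).round(1).tolist())
    for p in [(-100,0,55),(-35,-26,177)]: print(p,U(r.x,p))
    im=d['top']['pixels'].astype(int); roi=im[238:316,205:262]
    w=(roi.mean(2)>118)&(np.ptp(roi,axis=2)<25)
    print(w.sum(), roi.mean(2)[40,::4].astype(int))
    n,l,st,ce=cv2.connectedComponentsWithStats(w.astype(np.uint8)); k=1+st[1:,4].argmax()
    pts=np.argwhere(l==k)[:,::-1]+[205,238]; print(cv2.minAreaRect(pts.astype(np.float32)))
    q=cv2.boxPoints(cv2.minAreaRect(pts.astype(np.float32)))
    Q=np.array([atz(*cam('top'),c,.016) for c in q]); print(Q.round(4),Q.mean(0),np.linalg.norm(Q-np.roll(Q,1,0),axis=1))
    for c in Q: print('in scene',proj(*cam('scene'),c).round(1))
E
python3 fit.py
```

```text
[ 6.46991113e-01  4.38762799e-02  8.55169195e-02 -5.14708395e-04] 4.900119485918536
[[0.4, -0.3], [-1.4, -0.8], [-0.7, 0.4], [0.6, 0.2], [-1.6, -0.4], [0.9, -0.6], [-0.2, -0.0], [0.0, -0.7], [0.1, 0.5], [0.2, 0.8], [0.6, -1.2], [-0.5, -0.2], [0.2, 0.8], [0.4, -0.3], [0.7, 0.3]]
(-100, 0, 55) [0.54735655 0.03533501 0.05448529]
(-35, -26, 177) [0.61433975 0.01498185 0.17648529]
1626 [ 94  90  94 105 138 154 155 157 152 155 154  95  95  98  99]
((232.39688110351562, 276.8501892089844), (60.38218307495117, 30.003955841064453), 86.42366790771484)
[[0.4915 0.3386 0.016 ]
 [0.4943 0.2638 0.016 ]
 [0.3449 0.2559 0.016 ]
 [0.3422 0.3298 0.016 ]] [0.41823546 0.29703103 0.016     ] [0.14962813 0.07485705 0.14958802 0.07394444]
in scene [265.2 383.2]
in scene [282.3 352.1]
in scene [353.5 377.1]
in scene [339.4 410.1]
```

The fit is consistent: the free height offset is 0.5 mm and the tray sides come out at 149.6 × 74 mm. The unit is at (0.647, 0.044) with yaw 4.9°. The tray is at (0.418, 0.297) with yaw 3°. Next I write a planning helper and go to the pedal.

```bash
cat > plan.py <<'E'
from h import *
from fit import U,r
from plant import bot
V=np.array(r.x); V[3]=0
def tool(lean,yaw): # tool x ahead, z down, leaning back towards the robot
    a=np.radians(lean); c,s=np.cos(a),np.sin(a)
    return R.from_euler('z',yaw).as_matrix()@np.array([[c,0,s],[0,-1,0],[s,0,-c]])
def bin2unit(p,q=.56):
    c,s=np.cos(q),np.sin(q); x,y,z=p; return (c*x-s*z,y,65+s*x+c*z)
def go(targets,lean=32,yaw=None,show=True):
    s=bot.state(); T=RT(s); yaw=V[2] if yaw is None else yaw
    print('t',round(s['time'],2),'pos',s['ee_pos'].round(4),'F',s['force'].round(1),'open',round(s['opening'],3),'grip',s['gripper_force'])
    for p in targets:
        print('shift',((T[:3,:3].T@(np.array(p)-T[:3,3]))*100).round(2),'turn',np.degrees(R.from_matrix(T[:3,:3].T@tool(lean,yaw)).as_rotvec()).round(2))
def inu(p): # world->unit mm
    p=np.array(p)-[V[0],V[1],0]; return R.from_euler('z',-V[2]).apply(p)*1000
E
python3 - <<'E'
from plan import *
print('jar',inu(atz(*cam('top'),(296,238.5),.07)), 'forceps',inu(atz(*cam('top'),(381,207),.025)),inu(atz(*cam('top'),(388,256),.025)))
go([U(V,(-112,-4,115)),U(V,(-112,-4,60))])
E
```

```text
jar [-135.44835182  102.77426422   70.        ] forceps [ -75.22258426 -114.11738494   25.        ] [-198.52271031 -116.26490711   25.        ]
t 0.15 pos [ 0.2878 -0.61    0.2302] F [ 0.1 -0.3  0.1] open 0.998 grip 0.0
shift [ 49.74 -47.31  11.61] turn [-5.78 31.67 19.79]
shift [ 49.74 -47.3   17.11] turn [-5.78 31.67 19.79]
```

Request:
{"op": "carry_out", "data": {"steps": [[0,[27,-26,2],[-5.8,31.7,19.8]],[0,[27,-26,2],[-5.8,31.7,19.8]],[0,[27,-26,2],[-5.8,31.7,19.8]],[0,[27,-26,2],[-5.8,31.7,19.8]],[0,[27,-26,2],[-5.8,31.7,19.8]],[0,[27,-26,2],[-5.8,31.7,19.8]],[0,[27,-26,2],[-5.8,31.7,19.8]],[0,[27,-26,2],[-5.8,31.7,19.8]]], "force": 40}}

```text
time: 0.95
ee_pos: [0.4208, -0.2563, 0.2101]
ee_rot: [-0.012, 0.96, 0.042, 0.276]
force: [0.1, 0.5, -0.2]
opening: 0.001
gripper_force: 0.0
```

Run:
```python
from plan import *
go([U(V,(-112,-4,115)),U(V,(-112,-4,60))])
```

```text
t 0.95 pos [ 0.4208 -0.2563  0.2101] F [ 0.1  0.5 -0.2] open 0.001 grip 0.0
shift [  6.77 -27.55  15.46] turn [-0.05 -0.03  0.07]
shift [  3.85 -27.55  20.12] turn [-0.05 -0.03  0.07]
```

Request:
{"op": "carry_out", "data": {"steps": [[0,[6.8,-27.6,15.4],[0,0,0]],[0,[6.8,-27.6,15.4],[0,0,0]],[0,[6.8,-27.6,15.4],[0,0,0]],[0,[6.8,-27.6,15.4],[0,0,0]],[0,[6.8,-27.6,15.4],[0,0,0]],[0,[6.8,-27.6,15.4],[0,0,0]],[0,[6.8,-27.6,15.4],[0,0,0]],[0,[6.8,-27.6,15.4],[0,0,0]]]}}

```text
time: 1.75
ee_pos: [0.5359, 0.0299, 0.1147]
ee_rot: [-0.012, 0.961, 0.044, 0.274]
force: [0.0, 0.3, -0.2]
opening: -0.003
gripper_force: 0.0
```

Run:
```python
from plan import *
from plant import eyes
import cv2
c=eyes.read_camera('scene'); cv2.imwrite('pics/s1.png',cv2.resize(c['pixels'][100:340,180:500,::-1],None,fx=2,fy=2))
go([U(V,(-112,-4,115)),U(V,(-112,-4,60)),U(V,(-111,-4,18))])
```

```text
t 1.8 pos [0.5359 0.0285 0.1152] F [ 0.3 -0.4 -0.1] open 0.003 grip 0.0
shift [-0.01 -0.18  0.02] turn [-0.04  0.07  0.26]
shift [-2.92 -0.19  4.69] turn [-0.04  0.07  0.26]
shift [-5.06 -0.2   8.3 ] turn [-0.04  0.07  0.26]
```

View pics/s1.png

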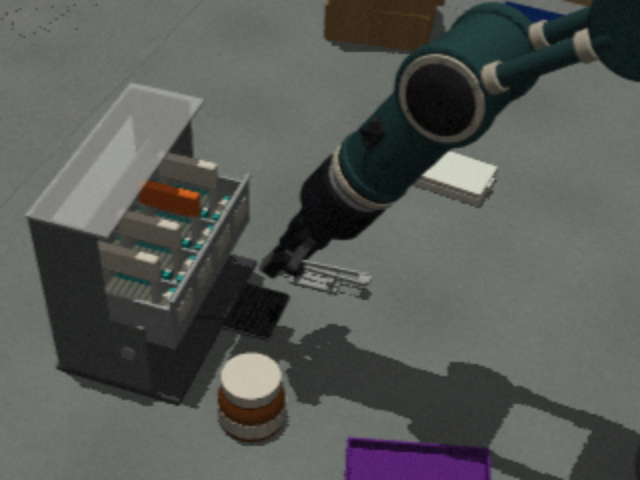

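The shut fingertips hover just above the pad at (270,265), clear of the jar and forceps.

Run:
```python
from plan import *
go([U(V,(-103,-4,z)) for z in(65,50,40,31,27,24)])
```

```text
t 1.8 pos [0.5359 0.0285 0.1152] F [ 0.3 -0.4 -0.1] open 0.003 grip 0.0
shift [-1.9  -0.18  4.74] turn [-0.04  0.07  0.26]
shift [-2.69 -0.19  6.01] turn [-0.04  0.07  0.26]
shift [-3.22 -0.19  6.86] turn [-0.04  0.07  0.26]
shift [-3.69 -0.19  7.62] turn [-0.04  0.07  0.26]
shift [-3.9  -0.19  7.96] turn [-0.04  0.07  0.26]
shift [-4.06 -0.19  8.22] turn [-0.04  0.07  0.26]
```

Request:
{"op": "carry_out", "data": {"steps": [[0,[-1.0,-0.2,2.4],[0,0,0]],[0,[-1.9,-0.2,4.7],[0,0,0]],[0,[-2.3,-0.2,5.3],[0,0,0]],[0,[-2.7,-0.2,6.0],[0,0,0]],[0,[-3.0,-0.2,6.5],[0,0,0]],[0,[-3.3,-0.2,7.0],[0,0,0]],[0,[-3.7,-0.2,7.6],[0,0,0]],[0,[-3.7,-0.2,7.6],[0,0,0]]]}}

```text
time: 2.6
ee_pos: [0.544, 0.0281, 0.032]
ee_rot: [-0.011, 0.961, 0.04, 0.275]
force: [-7.4, -0.3, 5.4]
opening: -0.002
gripper_force: 3.8
```

Run:
```python
from plan import *
go([U(V,(-103,-4,z)) for z in(31,27,24)]); print(inu(bot.state()['ee_pos']))
```

```text
t 2.6 pos [0.544  0.0281 0.032 ] F [-7.4 -0.3  5.4] open -0.002 grip 3.7829039432108402
shift [ 0.03 -0.29  0.13] turn [ 0.1   0.05 -0.06]
shift [-0.18 -0.29  0.47] turn [ 0.1   0.05 -0.06]
shift [-0.34 -0.29  0.73] turn [ 0.1   0.05 -0.06]
[-103.97498175   -6.88474586   31.98878321]
```

Request:
{"op": "carry_out", "data": {"steps": [[0,[-0.2,0,0.3],[0,0,0]],[0,[-0.5,0,0.6],[0,0,0]],[0,[-0.8,0,0.8],[0,0,0]],[0,[-0.8,0,0.8],[0,0,0]],[0,[-0.8,0,0.8],[0,0,0]],[0,[-0.8,0,0.8],[0,0,0]],[0,[-0.8,0,0.8],[0,0,0]],[0,[-0.8,0,0.8],[0,0,0]]]}}

```text
time: 3.4
ee_pos: [0.5448, 0.0281, 0.0255]
ee_rot: [-0.011, 0.959, 0.041, 0.279]
force: [-24.1, -1.1, 34.8]
opening: 0.003
gripper_force: 20.0
```

Run:
```python
from plan import *
from plant import eyes
import cv2
c=eyes.read_camera('scene'); cv2.imwrite('pics/s2.png',cv2.resize(c['pixels'][130:330,180:400,::-1],None,fx=3,fy=3))
go([U(V,(-103,-4,z)) for z in(31,27,24)]); print(inu(bot.state()['ee_pos']))
```

```text
t 3.45 pos [0.5448 0.0281 0.0256] F [-23.2  -0.1  34.5] open -0.001 grip 20.034460723400116
shift [ 0.3  -0.3  -0.45] turn [ 0.11 -0.42 -0.01]
shift [ 0.09 -0.3  -0.11] turn [ 0.11 -0.42 -0.01]
shift [-0.07 -0.3   0.14] turn [ 0.11 -0.42 -0.01]
[-103.13636256   -6.96908885   25.57695608]
```

View pics/s2.png

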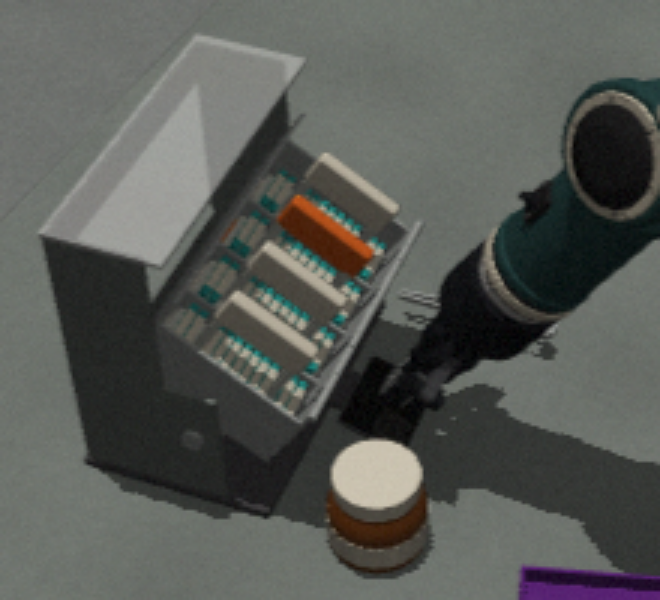

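The bin is fully tipped and the orange plate is exposed at crop (325,235). The pedal is on its stop, with about 42 N on the fingertips. I'll back off along the tool axis, open the fingers partway, and measure the orange plate.

Request:
{"op": "carry_out", "data": {"steps": [[0,[0,0,-1],[0,0,0]],[0,[0,0,-4],[0,0,0]],[0,[0,0,-8],[0,0,0]],[0,[0,0,-12],[0,0,0]],[0.5,[0,0,-16],[0,0,0]],[0.5,[0,0,-19],[0,0,0]],[0.5,[0,0,-19],[0,0,0]],[0.5,[0,0,-19],[0,0,0]]]}}

```text
time: 4.25
ee_pos: [0.4428, 0.0198, 0.1842]
ee_rot: [-0.01, 0.96, 0.041, 0.278]
force: [1.0, -0.0, -0.2]
opening: 0.499
gripper_force: 0.0
```

```bash
cat > orange.py <<'E'
from plan import *
from plant import eyes
import cv2
def mask(px):
    h=cv2.cvtColor(px,cv2.COLOR_RGB2HSV); m=cv2.inRange(h,(4,150,60),(18,255,255))
    n,l,st,ce=cv2.connectedComponentsWithStats(m); 
    return l,st,ce
E
python3 - <<'E'
from orange import *
dd={}
for n in('scene','top','wrist'):
    s=bot.state(); c=eyes.read_camera(n); c['ee']=RT(s); dd[n]=c
    if n=='wrist': c['T']=RT(s)@c['hand_eye']
    l,st,ce=mask(c['pixels']); 
    for k in range(1,len(st)):
        if st[k,4]>25: 
            q=cv2.minAreaRect(np.argwhere(l==k)[:,::-1].astype(np.float32)); print(n,st[k],ce[k].round(1),cv2.boxPoints(q).round(1).tolist())
pickle.dump(dd,open('cams2.pkl','wb'))
for n in dd:
  for b in [(x,y,z) for x in(-25,45) for y in(-26,) for z in(112,)]:
    print(n,b,proj(dd[n]['intrinsics'],dd[n]['T'],U(V,bin2unit(b))).round(1))
go([U(V,bin2unit((10,-26,81))),U(V,bin2unit((10,-26,155)))])
w=dd['wrist']['pixels'][:,:,::-1]; t=cv2.resize(dd['top']['pixels'][120:240,260:400,::-1],None,fx=3,fy=3)
cv2.imwrite('pics/w2.png',w)
E
```

```text
scene [273 195  31  27 386] [287.8 208.2] [[271.3999938964844, 203.5], [278.70001220703125, 193.8000030517578], [304.3999938964844, 213.10000610351562], [297.1000061035156, 222.8000030517578]]
scene [289 294  32  15 109] [302.9 303.5] [[288.20001220703125, 306.6000061035156], [289.5, 294.0], [320.1000061035156, 297.0], [318.79998779296875, 309.70001220703125]]
top [ 608  119   32   74 1234] [628.7 149. ] [[608.0, 119.0], [639.0, 119.0], [639.0, 192.0], [608.0, 192.0]]
top [344 173   7  33 170] [347.  189.4] [[342.8999938964844, 173.3000030517578], [348.29998779296875, 172.8000030517578], [351.0, 204.8000030517578], [345.5, 205.3000030517578]]
top [614 181  10  20  51] [619.1 192.3] [[613.4000244140625, 181.1999969482422], [617.2999877929688, 179.89999389648438], [623.5999755859375, 198.8000030517578], [619.7000122070312, 200.10000610351562]]
top [599 187   7  18  43] [601.7 197.1] [[596.2999877929688, 187.89999389648438], [599.9000244140625, 186.6999969482422], [605.2999877929688, 202.89999389648438], [601.7000122070312, 204.10000610351562]]
wrist [ 334    0   25  106 2286] [345.5  51.2] [[332.70001220703125, 104.9000015258789], [335.8999938964844, -0.699999988079071], [358.20001220703125, 0.0], [355.1000061035156, 105.5]]
wrist [ 146  201   80   77 1263] [199.2 252.5] [[145.5, 260.5], [206.0, 200.0], [241.0, 235.0], [180.5, 295.5]]
scene (-25, -26, 112) [303.8 214.7]
scene (45, -26, 112) [277.4 195.1]
top (-25, -26, 112) [348.4 204.4]
top (45, -26, 112) [346.1 174.9]
wrist (-25, -26, 112) [345.3  94.7]
wrist (45, -26, 112) [348.1 -40.6]
t 4.4 pos [0.4416 0.0203 0.1806] F [ 0.2 -0.8 -0.8] open 0.502 grip 0.0
shift [12.41  1.99 12.63] turn [ 0.09  0.1  -0.  ]
shift [12.39  2.    5.23] turn [ 0.09  0.1  -0.  ]
```

View pics/w2.png

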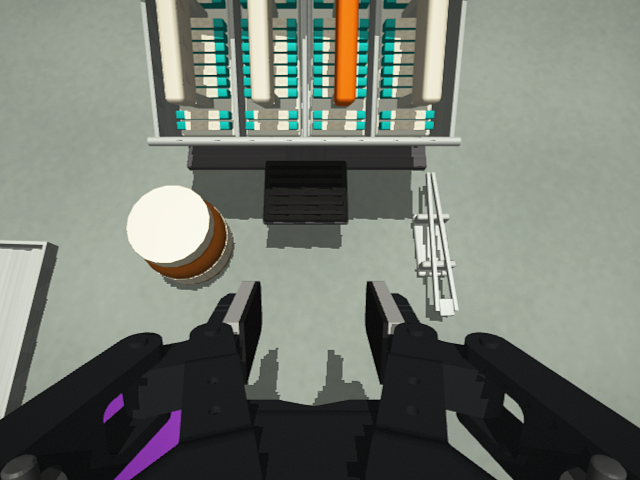

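The wrist view shows the orange plate at (345,50–105) between its neighbours, with the bin fully tipped. The predictions agree with all three cameras to within 1–3 px. Now the pre-grasp.

Request:
{"op": "carry_out", "data": {"steps": [[0.5,[0,2,0],[0,0,0]],[0.5,[4,2,2],[0,0,0]],[0.5,[8,2,4],[0,0,0]],[0.5,[12.4,2,5.2],[0,0,0]],[0.5,[12.4,2,5.2],[0,0,0]],[0.5,[12.4,2,5.2],[0,0,0]],[0.5,[12.4,2,5.2],[0,0,0]],[0.5,[12.4,2,5.2],[0,0,0]]]}}

```text
time: 5.2
ee_pos: [0.5745, 0.0121, 0.2023]
ee_rot: [-0.011, 0.961, 0.041, 0.275]
force: [0.2, 0.8, -0.3]
opening: 0.498
gripper_force: 0.0
```

Run:
```python
from orange import *
s=bot.state(); c=eyes.read_camera('wrist'); c['T']=RT(s)@c['hand_eye']
dd=pickle.load(open('cams2.pkl','rb')); dd['w3']=c; pickle.dump(dd,open('cams2.pkl','wb'))
l,st,ce=mask(c['pixels'])
k=1+st[1:,4].argmax(); q=cv2.boxPoints(cv2.minAreaRect(np.argwhere(l==k)[:,::-1].astype(np.float32))); print(st[k],q.round(1).tolist())
for b in [(x,y,112) for x in(-25,45) for y in(-32,-20)]: print(b,proj(c['intrinsics'],c['T'],U(V,bin2unit(b))).round(1))
# plate top centre y & height: wrist (2 places) + top
go([U(V,bin2unit((10,-26,81)))])
```

```text
[ 304  196   23  130 2772] [[304.0, 196.0], [326.0, 196.0], [326.0, 325.0], [304.0, 325.0]]
(-25, -32, 112) [324.3 321.2]
(-25, -20, 112) [302.5 321.2]
(45, -32, 112) [325.3 195.4]
(45, -20, 112) [301.5 195.4]
t 5.25 pos [0.5747 0.0121 0.2029] F [ 0.2 -0.2 -0.6] open 0.502 grip 0.0
shift [0.02 0.04 7.55] turn [0.08 0.03 0.03]
```

Request:
{"op": "carry_out", "data": {"steps": [[0.5,[0,0,2],[0,0,0]],[0.5,[0,0,4],[0,0,0]],[0.5,[0,0,5.5],[0,0,0]],[0.5,[0,0,6.5],[0,0,0]],[0.5,[0,0,7.3],[0,0,0]],[0.5,[0,0,7.3],[0,0,0]],[0,[0,0,7.3],[0,0,0]],[0,[0,0,7.3],[0,0,0]]], "force": 50}}

```text
time: 6.05
ee_pos: [0.6152, 0.0152, 0.1431]
ee_rot: [-0.011, 0.96, 0.041, 0.277]
force: [1.1, -0.2, 0.3]
opening: 0.168
gripper_force: 0.0
```

Request:
{"op": "carry_out", "data": {"steps": [[0,[0,0,0],[0,0,0]],[0,[0,0,0],[0,0,0]],[0,[0,0,0],[0,0,0]],[0,[0,0,-0.5],[0,0,0]],[0,[0,0,-1],[0,0,0]],[0,[0,0,-2],[0,0,0]],[0,[0,0,-3],[0,0,0]],[0,[0,0,-3],[0,0,0]]]}}

```text
time: 6.85
ee_pos: [0.5988, 0.014, 0.1691]
ee_rot: [-0.011, 0.96, 0.041, 0.276]
force: [1.8, 0.5, 1.7]
opening: 0.13
gripper_force: 49.3
```

Request:
{"op": "carry_out", "data": {"steps": [[0,[0,0,-1.5],[0,0,0]],[0,[0,0,-3],[0,0,0]],[0,[0,0,-5],[0,0,0]],[0,[0,0,-7],[0,0,0]],[0,[0,0,-9],[0,0,0]],[0,[0,0,-10],[0,0,0]],[0,[0,0,-10],[0,0,0]],[0,[0,0,-10],[0,0,0]]]}}

```text
time: 7.65
ee_pos: [0.5456, 0.0096, 0.2514]
ee_rot: [-0.011, 0.96, 0.041, 0.275]
force: [-0.8, -0.4, -2.6]
opening: 0.134
gripper_force: 49.4
```

Run:
```python
from plan import *
from plant import eyes
import cv2
c=eyes.read_camera('scene'); cv2.imwrite('pics/s3.png',cv2.resize(c['pixels'][80:330,170:400,::-1],None,fx=2.4,fy=2.4))
ty=np.radians(3.0); tc=np.array([.418,.297])
go([[*tc,z] for z in(.25,.10,.066)],lean=0,yaw=ty)
```

```text
t 7.7 pos [0.5455 0.0096 0.2508] F [ 0.1  0.2 -2.5] open 0.133 grip 49.3708062171936
shift [ -8.72 -29.72  -5.39] turn [ -0.45 -31.93   1.87]
shift [-16.65 -29.74   7.34] turn [ -0.45 -31.93   1.87]
shift [-18.45 -29.74  10.23] turn [ -0.45 -31.93   1.87]
```

View pics/s3.png

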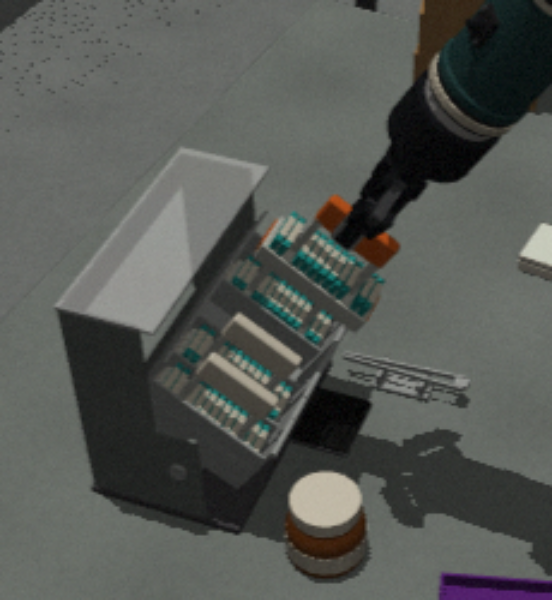

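The carrier is out, held level between the pads, with weight 2.5 N, and the other three are still in place. Now I carry it over the tray.

Request:
{"op": "carry_out", "data": {"steps": [[0,[-1.5,0,-3],[0,0,0]],[0,[-4,-2,-6],[0,-3,0.2]],[0,[-6,-6,-6],[-0.1,-8,0.5]],[0,[-7,-10,-6],[-0.2,-13,0.8]],[0,[-8,-14.5,-6],[-0.3,-18,1]],[0,[-8.5,-19,-5.8],[-0.3,-23,1.4]],[0,[-8.7,-23,-5.6],[-0.4,-27,1.6]],[0,[-8.7,-26,-5.4],[-0.4,-30,1.8]]]}}

```text
time: 8.5
ee_pos: [0.4215, 0.2628, 0.2499]
ee_rot: [-0.001, 0.999, 0.028, 0.016]
force: [1.0, -1.1, -1.8]
opening: 0.127
gripper_force: 49.9
```

Run:
```python
from plan import *
go([[.418,.297,z] for z in(.25,.12,.066)],lean=0,yaw=np.radians(3))
```

```text
t 8.5 pos [0.4215 0.2628 0.2499] F [ 1.  -1.1 -1.8] open 0.127 grip 49.86453115940094
shift [-0.16 -3.43 -0.02] turn [-0.02 -1.83  0.19]
shift [-0.57 -3.43 12.98] turn [-0.02 -1.83  0.19]
shift [-0.75 -3.43 18.38] turn [-0.02 -1.83  0.19]
```

Request:
{"op": "carry_out", "data": {"steps": [[0,[-0.2,-2,1],[0,-1,0.1]],[0,[-0.2,-3.4,3],[0,-1.8,0.2]],[0,[-0.3,-3.4,6],[0,-1.8,0.2]],[0,[-0.4,-3.4,8.5],[0,-1.8,0.2]],[0,[-0.5,-3.4,10.5],[0,-1.8,0.2]],[0,[-0.5,-3.4,12],[0,-1.8,0.2]],[0,[-0.5,-3.4,12],[0,-1.8,0.2]],[0,[-0.5,-3.4,12],[0,-1.8,0.2]]]}}

```text
time: 9.3
ee_pos: [0.4196, 0.294, 0.1312]
ee_rot: [-0.0, 1.0, 0.025, 0.002]
force: [0.2, -0.0, -1.9]
opening: 0.131
gripper_force: 49.8
```

Run:
```python
from orange import *
go([[.418,.297,z] for z in(.12,.08,.066)],lean=0,yaw=np.radians(3))
c=eyes.read_camera('scene')['pixels'][250:440,220:400,::-1]
cv2.imwrite('pics/s4.png',cv2.resize(c,None,fx=3,fy=3))
```

```text
t 9.3 pos [0.4196 0.294  0.1312] F [ 0.2 -0.  -1.9] open 0.131 grip 49.795074462890625
shift [-0.15 -0.31  1.12] turn [-0.03 -0.23 -0.14]
shift [-0.17 -0.3   5.12] turn [-0.03 -0.23 -0.14]
shift [-0.17 -0.3   6.52] turn [-0.03 -0.23 -0.14]
```

View pics/s4.png

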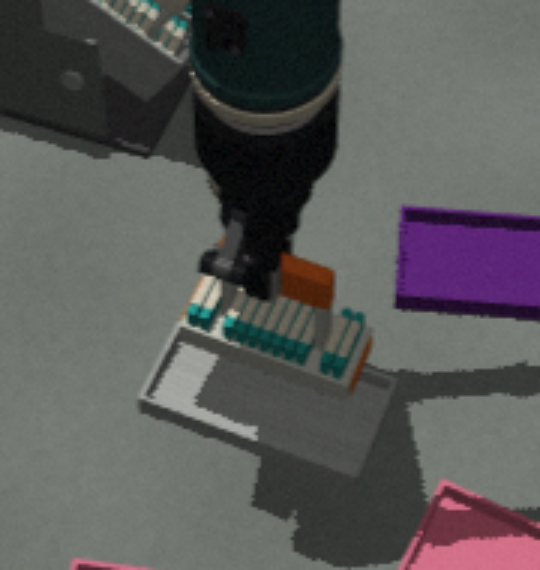

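The carrier hangs level above the grey tray, parallel to it. I'll lower it and watch the force.

Request:
{"op": "carry_out", "data": {"steps": [[0,[-0.2,-0.3,1.5],[0,0,0]],[0,[-0.2,-0.3,3],[0,0,0]],[0,[-0.2,-0.3,4.2],[0,0,0]],[0,[-0.2,-0.3,5.2],[0,0,0]],[0,[-0.2,-0.3,5.8],[0,0,0]],[0,[-0.2,-0.3,6.2],[0,0,0]],[0,[-0.2,-0.3,6.4],[0,0,0]],[0,[-0.2,-0.3,6.4],[0,0,0]]]}}

```text
time: 10.15
ee_pos: [0.4178, 0.297, 0.068]
ee_rot: [-0.0, 1.0, 0.025, 0.002]
force: [-0.8, -1.4, -0.3]
opening: 0.129
gripper_force: 50.3
```

Run:
```python
from plan import *
go([[.418,.297,.064]],lean=0,yaw=np.radians(3))
```

```text
t 10.15 pos [0.4178 0.297  0.068 ] F [-0.8 -1.4 -0.3] open 0.129 grip 50.347784757614136
shift [ 0.02 -0.    0.4 ] turn [-0.05 -0.27 -0.13]
```

Request:
{"op": "carry_out", "data": {"steps": [[0,[0,0,0.1],[0,-0.2,0]],[0,[0,0,0.15],[0,-0.2,0]],[0,[0,0,0.2],[0,-0.2,0]],[0,[0,0,0.25],[0,-0.2,0]],[0,[0,0,0.3],[0,-0.2,0]],[0,[0,0,0.3],[0,-0.2,0]],[0,[0,0,0.3],[0,-0.2,0]],[0,[0,0,0.3],[0,-0.2,0]]]}}

```text
time: 10.95
ee_pos: [0.4187, 0.2971, 0.0673]
ee_rot: [-0.001, 1.0, 0.025, 0.001]
force: [-4.7, -5.4, 16.1]
opening: 0.132
gripper_force: 52.8
```

In contact at the floor height (the rim would stop it about 13 mm higher). Easing off, releasing, and rising.

Request:
{"op": "carry_out", "data": {"steps": [[0,[0,0,-0.1],[0,0,0]],[0,[0,0,-0.15],[0,0,0]],[0.2,[0,0,-0.15],[0,0,0]],[0.4,[0,0,-0.15],[0,0,0]],[0.5,[0,0,-0.15],[0,0,0]],[0.5,[0,0,-0.15],[0,0,0]],[0.5,[0,0,-1],[0,0,0]],[0.5,[0,0,-3],[0,0,0]]]}}

```text
time: 11.75
ee_pos: [0.4159, 0.2959, 0.0931]
ee_rot: [0.001, 1.0, 0.025, -0.001]
force: [0.4, -0.7, -0.0]
opening: 0.497
gripper_force: 0.0
```

Request:
{"op": "carry_out", "data": {"steps": [[0.5,[0,0,-3],[0,0,0]],[0.5,[0,0,-6],[0,0,0]],[0.5,[0,0,-10],[0,0,0]],[0.5,[0,0,-14],[0,0,0]],[0,[0,0,-16],[0,0,0]],[0,[0,0,-16],[0,0,0]],[0,[0,0,-16],[0,0,0]],[0,[0,0,-16],[0,0,0]]]}}

```text
time: 12.55
ee_pos: [0.4164, 0.2961, 0.2526]
ee_rot: [0.0, 1.0, 0.025, -0.001]
force: [0.2, 0.3, -0.6]
opening: -0.004
gripper_force: 0.0
```

Run:
```python
from orange import *
c=eyes.read_camera('scene')['pixels'][130:440,180:400,::-1]
cv2.imwrite('pics/s5.png',cv2.resize(c,None,fx=1.9,fy=1.9))
ps=[(-125,0,230),(-125,0,118)]
go([U(V,p) for p in ps])
```

```text
t 12.6 pos [0.4163 0.296  0.2524] F [ 0.  -0.2  0.6] open 0.002 grip 0.0
shift [ 9.29 26.78  2.24] turn [ 0.62 32.12 -1.96]
shift [ 9.31 26.77 13.44] turn [ 0.62 32.12 -1.96]
```

View pics/s5.png

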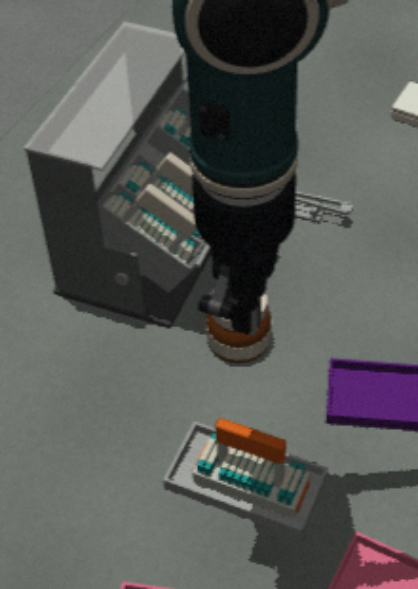

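The carrier stands flat and upright in the steel tray at crop (250,465). Now I move in front of the bin to push it shut.

Request:
{"op": "carry_out", "data": {"steps": [[0,[2,5,0],[0.1,5,-0.3]],[0,[4,10,1],[0.2,12,-0.7]],[0,[6,14.5,2],[0.4,18,-1.1]],[0,[8,19,3],[0.5,25,-1.5]],[0,[9.3,23,4],[0.6,32,-2]],[0,[9.3,26.8,6],[0.6,32.1,-2]],[0,[9.3,26.8,8],[0.6,32.1,-2]],[0,[9.3,26.8,8],[0.6,32.1,-2]]]}}

```text
time: 13.4
ee_pos: [0.5197, 0.0318, 0.1682]
ee_rot: [-0.012, 0.961, 0.039, 0.272]
force: [-0.2, 0.1, -0.6]
opening: 0.001
gripper_force: 0.0
```

Run:
```python
from plan import *
def P(q): 
    b=bin2unit((-51,0,70),q); return (b[0]-9.3,0,b[2]-5.8)
ps=[(-118,0,105),(-96,0,88)]+[P(q) for q in(.56,.45,.35,.25,.15,.07,0)]+[(-57,0,130)]
print(np.round(ps,0).tolist())
go([U(V,p) for p in ps])
```

```text
[[-118.0, 0.0, 105.0], [-96.0, 0.0, 88.0], [-90.0, 0.0, 91.0], [-86.0, 0.0, 100.0], [-81.0, 0.0, 107.0], [-76.0, 0.0, 114.0], [-70.0, 0.0, 121.0], [-65.0, 0.0, 125.0], [-60.0, 0.0, 129.0], [-57.0, 0.0, 130.0]]
t 13.4 pos [0.5197 0.0318 0.1682] F [-0.2  0.1 -0.6] open 0.001 grip 0.0
shift [-2.48 -0.11  5.9 ] turn [-0.01  0.41 -0.25]
shift [-1.49 -0.11  8.5 ] turn [-0.01  0.41 -0.25]
shift [-0.78 -0.11  8.54] turn [-0.01  0.41 -0.25]
shift [ 0.02 -0.12  8.02] turn [-0.01  0.41 -0.25]
shift [ 0.79 -0.12  7.62] turn [-0.01  0.41 -0.25]
shift [ 1.59 -0.12  7.3 ] turn [-0.01  0.41 -0.25]
shift [ 2.42 -0.13  7.06] turn [-0.01  0.41 -0.25]
shift [ 3.1  -0.13  6.93] turn [-0.01  0.41 -0.25]
shift [ 3.71 -0.13  6.86] turn [-0.01  0.41 -0.25]
shift [ 4.03 -0.13  6.97] turn [-0.01  0.41 -0.25]
```

Request:
{"op": "carry_out", "data": {"steps": [[0,[-2.5,0,3],[0,0.4,0]],[0,[-2.5,0,5.9],[0,0.4,0]],[0,[-1.5,0,8.5],[0,0.4,0]],[0,[-0.8,0,8.5],[0,0.4,0]],[0,[-0.4,0,8.3],[0,0.4,0]],[0,[0,0,8],[0,0.4,0]],[0,[0.4,0,7.8],[0,0.4,0]],[0,[0.8,0,7.6],[0,0.4,0]]]}}

```text
time: 14.2
ee_pos: [0.5714, 0.0384, 0.1158]
ee_rot: [-0.013, 0.959, 0.042, 0.281]
force: [-1.8, 0.5, -0.9]
opening: -0.002
gripper_force: 1.0
```

Run:
```python
from plan import *
go([U(V,p) for p in [(-81,0,107),(-76,0,114),(-70,0,121),(-65,0,125),(-60,0,129),(-57,0,130)]])
```

```text
t 14.2 pos [0.5714 0.0384 0.1158] F [-1.8  0.5 -0.9] open -0.002 grip 0.9868748858571053
shift [-0.92  0.1   0.46] turn [-0.09 -0.68  0.04]
shift [-0.12  0.1   0.14] turn [-0.09 -0.68  0.04]
shift [ 0.76  0.1  -0.12] turn [-0.09 -0.68  0.04]
shift [ 1.4   0.1  -0.19] turn [-0.09 -0.68  0.04]
shift [ 2.04  0.1  -0.26] turn [-0.09 -0.68  0.04]
shift [ 2.34  0.1  -0.18] turn [-0.09 -0.68  0.04]
```

Request:
{"op": "carry_out", "data": {"steps": [[0,[0.3,0,-0.1],[0,0,0]],[0,[0.6,0,-0.1],[0,0,0]],[0,[0.9,0,-0.2],[0,0,0]],[0,[1.2,0,-0.2],[0,0,0]],[0,[1.5,0,-0.2],[0,0,0]],[0,[1.7,0,-0.2],[0,0,0]],[0,[1.9,0,-0.2],[0,0,0]],[0,[1.9,0,-0.2],[0,0,0]]]}}

```text
time: 15.0
ee_pos: [0.5861, 0.0391, 0.1264]
ee_rot: [-0.013, 0.959, 0.041, 0.28]
force: [0.4, 0.5, 0.4]
opening: 0.003
gripper_force: 0.0
```

Run:
```python
from plan import *
go([U(V,p) for p in [(-60,0,129),(-57,0,130),(-54,0,131)]]);print(inu(bot.state()['ee_pos']))
```

```text
t 15.0 pos [0.5861 0.0391 0.1264] F [0.4 0.5 0.4] open 0.003 grip 0.0
shift [ 0.23  0.05 -0.17] turn [-0.07 -0.59 -0.01]
shift [ 0.54  0.05 -0.09] turn [-0.07 -0.59 -0.01]
shift [ 0.84  0.05 -0.01] turn [-0.07 -0.59 -0.01]
[-61.04655363   0.46502533 126.3582713 ]
```

Request:
{"op": "carry_out", "data": {"steps": [[0,[0.2,0,-0.1],[0,0,0]],[0,[0.3,0,-0.1],[0,0,0]],[0,[0.4,0,-0.1],[0,0,0]],[0,[0.5,0,-0.1],[0,0,0]],[0,[0.5,0,-0.1],[0,0,0]],[0,[0.5,0,-0.1],[0,0,0]],[0,[0.5,0,-0.1],[0,0,0]],[0,[0.5,0,-0.1],[0,0,0]]]}}

```text
time: 15.8
ee_pos: [0.5886, 0.0395, 0.129]
ee_rot: [-0.013, 0.959, 0.041, 0.279]
force: [-4.7, -1.0, 1.7]
opening: -0.003
gripper_force: 2.6
```

Request:
{"op": "carry_out", "data": {"steps": [[0,[0.2,0,0],[0,0,0]],[0,[-0.5,0,-0.3],[0,0,0]],[0,[-2,0,-1.3],[0,0,0]],[0,[-4,0,-3.5],[0,0,0]],[0,[-6,0,-7],[0,0,0]],[0,[-8,0,-11],[0,0,0]],[0,[-9,0,-14],[0,0,0]],[0,[-9,0,-14],[0,0,0]]]}}

```text
time: 16.6
ee_pos: [0.4396, 0.0262, 0.2043]
ee_rot: [-0.012, 0.958, 0.041, 0.285]
force: [0.3, 1.1, 0.9]
opening: 0.004
gripper_force: 0.0
```

Run:
```python
from orange import *
s=bot.state(); w=eyes.read_camera('wrist'); T=RT(s)@w['hand_eye']
c=eyes.read_camera('scene')['pixels'][130:440,180:400,::-1]
# pred front-edge corners upright vs image (drawn)
im=np.ascontiguousarray(eyes.read_camera('scene')['pixels'][:,:,::-1]); 
im=cv2.resize(im[130:430,180:380],None,fx=3.0,fy=3.0)[:600] if 0 else cv2.resize(im[130:430,180:400],None,fx=2,fy=2)
for p in[(-51,107,151),(-51,-107,151)]:
    u=(proj(*cam('scene'),U(V,p))-[180,130])*2; cv2.circle(im,tuple(int(a) for a in u),3,(0,0,255),1)
cv2.imwrite('pics/s6.png',im); print(s['time'])
```

```text
16.6
```

View pics/s6.png

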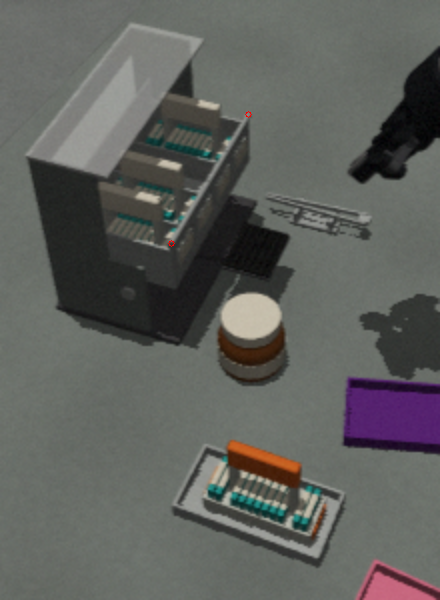

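The bin's front corners sit on the predicted upright marks at (171,243) and (249,114). The three white carriers are in their bays, the orange one is flat in the tray, and the jar and forceps have not moved. Handing in.

```bash
python3 -c "
from plant import workorder; print(workorder.job_done())"
```

```text
the job is handed in; nothing more can be done
None
```

The pedal was pressed to its stop, the orange-grip carrier now stands flat and upright in the steel tray, and the bin is back upright with its three white carriers in place; the job was handed in at about 17 s, with no verdict returned.

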